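Draw the tracing board out of its frame and weight it

TASK

The tracing board has been pushed back under the hood of the low wooden frame: press down on its top and drag it towards the open end of the frame until it is fully home against the end stop. Then stand the little carved figure with the hat upright on the board as a paperweight, its whole base on the board, and let go. The board rests on a weak sprung bed of unknown height, so feel for it and never load the frame or board with more than 20 N; leave everything else where it stands.

Things in the scene. Friction and masses are not known exactly. Their poses are not given: they have to be found in the camera images.
- frame: Low dark wooden frame fixed to the table: an open-topped channel 347 mm long, 170 mm wide, 46 mm high, with a hood over its far end. Origin on the table; x runs along the channel towards the hooded end, y across, z up. The board slides in the channel, lower than its rims.
- stop (a point): Middle of the top inner edge of the end stop, the 12 mm thick cross bar, 46 mm high, at the frame's open end: x = -135 mm in the frame.
- hood (a point): Middle of the upper front edge of the flat hood: x = +60 mm in the frame, 60 mm above the table. The hood is 140 mm long, 178 mm wide, 14 mm thick.
- opening (a point): Middle of the open part of the channel (x = -37.5 mm in the frame, 46 mm above the table, rim height; not the board's height). It is 195 mm long, from stop to hood, and 114 mm wide between lips that cover the board's long edges. The board's top is level, 27 to 39 mm above the table, different each time and not measured. Its bed is sprung and sinks about 1 mm per 4 N pressed, 6 mm at most.
- board (a joint): Slide of the plywood board (180 x 138 x 8 mm, drawn paper on top), in m: 0 = under the hood, grows towards the stop (frame's -x), 0.130 = home; over 0.126 counts. Its front edge is at x = -0.005 - value in the frame, centre at 0.085 - value. Starts at 0 to 0.05. About 4 N of friction; it stays where left; fingertips pressing under about 8 N may slip, 10 to 14 N carries it. Its edges cannot be gripped.
- figure_mid (a point): Point on the axis of the small dark wooden carved figure, half-way up (45 mm over its foot); z up along its axis. The figure is 90 mm tall, 0.25 kg, round: base 46 mm diameter and 12 mm high, body 34 to 36 mm diameter from 17 to 70 mm height, neck 26 mm, hat brim 40 mm diameter at 82 to 86 mm, crown 24 mm. It stands on the table left or right of the frame.
- pump: Bystander: clear pump bottle with black pump, 54 mm diameter, 127 mm tall, stands on the table; origin under its foot.
- ink: Bystander: black ink bottle, 38 mm diameter, 85 mm tall; origin under its foot.
- cup: Bystander: glass cup, 60 mm rim, 50 mm tall; origin under its foot.
- seed_big: Bystander: dark flat seed, 52 mm across, 22 mm high, lying on the frame's hood; origin at its underside.
- seed_small: Bystander: dark flat seed, 38 mm across, 18 mm high, lying on the frame's hood; origin at its underside.
Mind the look-alikes: they are no part of the job. Leave any blue or turquoise look-alike of the part that bears figure_mid alone.

How it is judged:
By the outcome, as a careful person would: the job done as asked, in the order asked, and still so for the second after the job is handed in, with the robot touching nothing.
It also fails if it takes over 64 s, if anything falls off the work surface, if the arm or the gripper's body presses on something with over 40 N, if the wrist force passes 120 N, or if a joint passes its speed limit or range.

ROBOT

A 7-joint arm with a two-finger parallel gripper is mounted at the origin on the work surface. World frame = base frame: x ahead of the robot, y to its left, z up, the work surface at z = 0. Lengths are in m, angles in rad, forces in N, time in s.
With the tool pointing down it reaches from about 0.4 to 0.85 m from the base axis. Payload 4.5 kg.
Tool frame: the origin (TCP) lies at the very end of the fingers, on their centre line; the grasp point (between the pads) lies 19 mm behind it; z points along the fingers, y is the line along which they close (so a half turn about z gives the same grasp; the last joint's range is limited). The gripper opens to 88 mm and grips with 3 to 60 N. Pads are 18 mm wide; open, the fingers measure 123 mm over their backs; the gripper's body (75 mm by 187 mm) begins 45 mm behind the grasp point.
Start: joints at [1.245, 0.689, -0.195, 1.565, 0.157, 0.902, -0.215], TCP at [0.22, -0.585, 0.239] pointing down, gripper open.
Joint ranges: [-3.01, 3.01], [-0.46, 2.08], [-1.47, 1.51], [0.13, 2.56], [-1, 4.14], [0.04, 2.09], [-2.66, 2.66]. Speed limits (rad/s): [2.57, 2.57, 3.14, 3.14, 3.14, 3.14, 3.14].

INTERFACE

Orientations are given as a unit quaternion [x, y, z, w].
In Python, from plant import r gives the robot as it stands. The module is installed in compiled form; this text tells all that it offers.
- The arm moves only by the tool step_arm, never from a script. Its argument "increments" is a list of rows, each a list of 2 entries, a list of its own where there are three numbers: the shift along the world's x, y, z in cm, then the turn, a rotation vector about the world's x, y, z in degrees. A call has exactly 10 rows; each row shifts and turns the commanded pose from where the row before left it; what a row does not reach is not made up. A row lasts 1/10 s, in which the tool goes at most 50 mm and 8.59 degrees, less where a joint would pass 70% of its speed; a pose out of reach is approached as far as the arm can. A call is refused whole if a number of a shift passes 5 or a number of a turn 8.59, either way. A call with a gripper value outside its range is refused whole. "fingers" is the opening, from 0 (shut) to 1 (fully open), set as the call begins (left out, the last holds). The fingers move at their own pace and stop on an object; "grip_force" is the grip in N (left out, the last holds). Time passes only in rows, so rows that do not move let the fingers close, or fill a call up. It gives the time, the measured TCP pose, the force, the opening and the grip force at its end, in the units of the state.
- r.get_state(): the state, without advancing time (a new reading comes with each control period).
- r.snapshot(name): name is "side" or "top"; returns (picture, depth): 400x640x3 uint8, red, green, blue; 400x640 float32, m along the optical axis (not along the pixel's ray), 0 where there is no reading.
- r.calibration(name): a dict with "fov_y" (degrees; the focal length in pixels is half the picture's height over the tangent of half this angle, whatever the lens; pixels are square), "cx", "cy" (the principal point, pixels), "R" (3x3) and "t" (3): a world point X has camera coordinates R X + t. Camera axes: x right, y down, z forward; pixel columns grow to the right and rows downward; lengths in m; the calibration is good to about 2 mm. A picture is of the moment at which its call begins. calibration takes no time and is no camera call.
- r.finish_job(): hands the job in; it is judged then, once.
The state is a dict: "clock": time; "q": joint angles; "qd": joint speeds; "joint_torque": joint torques, N m; "tool_pos": TCP position; "eef_rot": TCP orientation; "contact_force": force on the tool from outside, world axes, zero at the start; "moment": the same for the moment, N m; "opening": opening from 0.0 (shut) to 1.0 (fully open); "finger_force": force on a finger pad.
Only numpy, scipy, OpenCV 4.12 (cv2) and the standard library are available. Lean on these libraries where they do the work, as an engineer would, in place of code of your own. Each camera call takes 0.05 s, during which the arm holds its last target. There are 200 camera calls.

## Working session

There is one attempt and no reset: what is moved stays moved. The work goes in short steps, Python scripts to look and compute and a tool call to move; the robot and the scene stay as the last step left them, time stands still between calls to the robot, and variables do not carry over. Pictures are saved under pics/ and viewed, at most 10 in all, crops included, and the job is handed in when it is done.

Besides the shell and the picture viewer there is one more tool, called after "Request:" as a command line: name --argument value ..., lists and objects as JSON in quotes. step_arm: Moves the arm, as the interface text tells. Its arguments: {"type":"object","properties":{"increments":{"type":"array","items":{"type":"array"}},"fingers":{"type":"number"},"grip_force":{"type":"number"}},"required":["increments"]}

```bash
mkdir -p pics; cat > h.py <<'E'
import numpy as np, cv2
from plant import r
def cam(n):
    c=r.calibration(n); f=200/np.tan(np.radians(c["fov_y"])/2)
    return f,c["cx"],c["cy"],np.array(c["R"]),np.array(c["t"])
def onplane(n,u,v,z):
    f,cx,cy,R,t=cam(n); d=R.T@np.array([(u-cx)/f,(v-cy)/f,1]); o=-R.T@t
    return o+d*(z-o[2])/d[2]
def cloud(n,D):
    f,cx,cy,R,t=cam(n); v,u=np.mgrid[0:400,0:640]
    P=np.stack([(u-cx)/f*D,(v-cy)/f*D,D],-1)
    W=(P-t)@R; W[D==0]=np.nan; return W
def proj(n,X):
    f,cx,cy,R,t=cam(n); p=R@np.array(X)+t; return f*p[0]/p[2]+cx,f*p[1]/p[2]+cy
def snap(n,name):
    p,D=r.snapshot(n); cv2.imwrite(f"pics/{name}.png",p[:,:,::-1]); np.save(f"pics/{name}.npy",D); return p,D
E
python3 - <<'E'
from h import *
for n in("top","side"):
    snap(n,n+"0"); f,cx,cy,R,t=cam(n); print(n,f,cx,cy,R.round(3).tolist(),(-R.T@t).round(3))
print(r.get_state())
E
```

```text
top 393.5861080511357 318.73234479037376 203.92248279568594 [[0.001, -1.0, -0.006], [-0.999, -0.0, -0.05], [0.05, 0.006, -0.999]] [0.496 0.016 0.929]
side 444.05070526668266 319.4804128909225 196.4782333669183 [[-0.999, -0.039, -0.001], [-0.029, 0.773, -0.634], [0.026, -0.633, -0.773]] [0.526 0.833 1.056]
{'clock': 0.1, 'q': array([ 1.24479699,  0.68990928, -0.19450357,  1.56621541,  0.15735259,
        0.90250328, -0.21512461]), 'qd': array([ 0.00179875, -0.00318667,  0.00022011, -0.0031521 ,  0.00100946,
        0.00010642,  0.00075976]), 'joint_torque': array([-2.57503154e-03, -5.28497565e+01, -1.27137557e+00, -1.53835344e+01,
       -5.25578053e-02,  2.03057585e-03,  5.80077017e-05]), 'tool_pos': array([ 0.21979698, -0.58448278,  0.23799066]), 'eef_rot': array([ 9.83855186e-01,  1.78964523e-01, -2.29370812e-04, -7.87611757e-04]), 'contact_force': array([ 0.14088744, -0.64733408,  0.60737338]), 'moment': array([0.06807487, 0.00283382, 0.03111715]), 'finger_force': 0.0, 'opening': 1.0019615809056375}
```

View pics/top0.png

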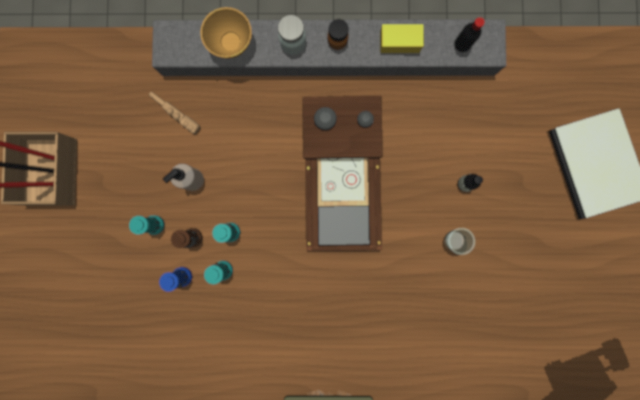

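View pics/side0.png

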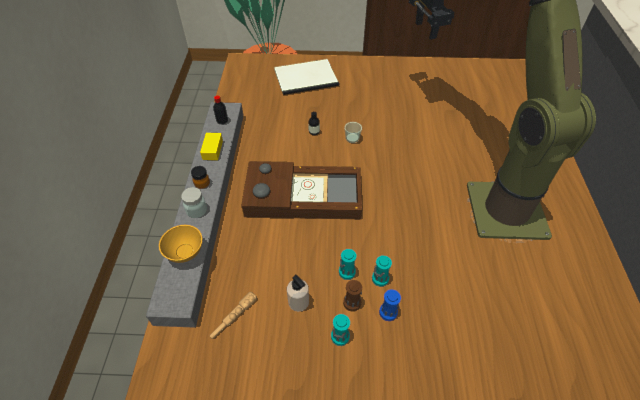

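The top view shows the frame at (342,173), its hood at the far end, and the board front edge at row ~206. Candidates for the figure are brown (185,239), turquoise (145,225), (225,233) and (218,272), blue (175,280), and the dark ink bottle (470,183). I choose the brown hatted one and will check it in a crop.

```bash
python3 - <<'E'
from h import *
p=cv2.imread("pics/top0.png"); D=np.load("pics/top0.npy"); W=cloud("top",D)
s=cv2.imread("pics/side0.png")
a=cv2.resize(p[190:310,110:260],None,fx=2.6,fy=2.6,interpolation=cv2.INTER_CUBIC); b=cv2.resize(s[240:355,310:420],None,fx=2.7,fy=2.7,interpolation=cv2.INTER_CUBIC)
H=max(a.shape[0],b.shape[0]); pad=lambda i:cv2.copyMakeBorder(i,0,H-i.shape[0],0,0,0)
cv2.imwrite("pics/crop.png",np.hstack([pad(a),pad(b)]))
# objects by height blobs left of frame
m=((W[...,2]>0.03)&(W[...,0]<0.62)).astype(np.uint8); 
n,l,st,c=cv2.connectedComponentsWithStats(m)
for i in range(1,n):
    if st[i,4]<30: continue
    q=W[l==i]; zt=np.nanmax(q[:,2]); t=q[q[:,2]>zt-0.012]
    print(c[i].round(),st[i,4],"top",zt.round(3),"xy mid top",((t.min(0)+t.max(0))/2)[:2].round(3),"ext",(t.max(0)-t.min(0))[:2].round(3))
for n,u,v in [("fl",307,246),("fr",379,246),("stopinnerL",320,244),("r",368,244),("hoodL",304,157),("hoodR",382,157),("brdL",318,206),("brdR",369,206),("board",343,190),("bed",343,225),("hood",345,140),("lip",312,200),("stopbar",343,247.5)]:
    print(n,W[int(v),u].round(4), onplane("top",u,v,.046).round(4))
E
```

```text
[ 32. 186.] 1500 top 0.123 xy mid top [0.596 0.68 ] ext [0.048 0.011]
[183. 177.] 617 top 0.13 xy mid top [0.597 0.327] ext [0.031 0.031]
[343. 203.] 3980 top 0.053 xy mid top [ 0.528 -0.033] ext [0.182 0.171]
[471. 181.] 299 top 0.089 xy mid top [ 0.592 -0.321] ext [0.018 0.017]
[142. 224.] 419 top 0.095 xy mid top [0.495 0.409] ext [0.039 0.04 ]
[223. 232.] 351 top 0.095 xy mid top [0.478 0.23 ] ext [0.038 0.04 ]
[183. 238.] 405 top 0.094 xy mid top [0.465 0.318] ext [0.038 0.039]
[462. 241.] 291 top 0.054 xy mid top [ 0.459 -0.294] ext [0.055 0.058]
[215. 273.] 378 top 0.094 xy mid top [0.389 0.246] ext [0.038 0.039]
[172. 280.] 422 top 0.094 xy mid top [0.374 0.341] ext [0.038 0.041]
fl [0.4464 0.0474 0.0471] [0.4463 0.0474 0.046 ]
fr [ 0.4466 -0.1129  0.0488] [ 0.4465 -0.1133  0.046 ]
stopinnerL [0.449  0.0184 0.011 ] [0.4508 0.0184 0.046 ]
r [ 0.4503 -0.0901  0.0348] [ 0.4509 -0.0888  0.046 ]
hoodL [0.6447 0.0541 0.0572] [0.6466 0.0546 0.046 ]
hoodR [ 0.6541 -0.1285  0.0014] [ 0.6465 -0.1215  0.046 ]
brdL [0.5367 0.023  0.0245] [0.5358 0.0229 0.046 ]
brdR [ 0.5358 -0.0914  0.0468] [ 0.5358 -0.0915  0.046 ]
board [ 0.5729 -0.0341  0.0326] [ 0.5718 -0.0333  0.046 ]
bed [ 0.4931 -0.0343  0.0249] [ 0.4932 -0.0331  0.046 ]
hood [ 0.6821 -0.0372  0.0611] [ 0.6853 -0.0381  0.046 ]
lip [0.5493 0.0364 0.0448] [0.5493 0.0364 0.046 ]
stopbar [ 0.4442 -0.033   0.0466] [ 0.4431 -0.033   0.046 ]
```

View pics/crop.png

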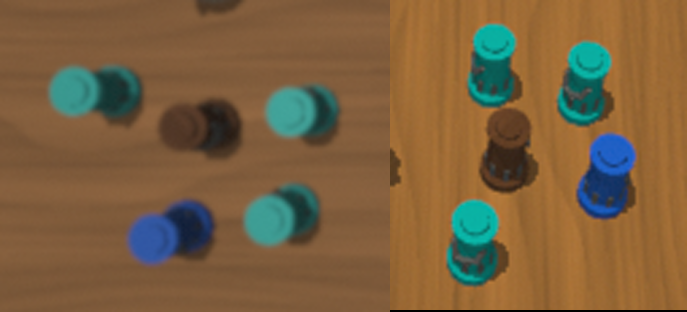

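The crop confirms the brown hatted figure at world (0.465, 0.318). The frame is aligned with world x: stop inner edge x≈0.451, hood edge 0.645, centre line y≈-0.034, board front edge 0.536 (value ≈0.045). Heights agree with the sizes given. I'm moving above the board with the fingers shut.

Request:
step_arm --increments '[[[1.9,2.8,0],[0,0,1.3]],[[1.9,2.8,0],[0,0,1.3]],[[1.9,2.8,0],[0,0,1.3]],[[1.9,2.8,0],[0,0,1.3]],[[1.9,2.8,0],[0,0,1.3]],[[1.9,2.8,0],[0,0,1.3]],[[1.9,2.8,0],[0,0,1.3]],[[1.9,2.8,0],[0,0,1.3]],[[1.9,2.8,0],[0,0,1.3]],[[1.9,2.8,0],[0,0,1.3]]]' --fingers 0

```text
clock: 1.1
tool_pos: [0.4105, -0.3037, 0.2385]
eef_rot: [0.957, 0.29, -0.0, -0.0]
contact_force: [0.2, -0.2, -0.3]
opening: 0.119
finger_force: 0.0
```

Request:
step_arm --increments '[[[1.9,2.7,0],[0,0,1.3]],[[1.9,2.7,0],[0,0,1.3]],[[1.9,2.7,0],[0,0,1.3]],[[1.9,2.7,0],[0,0,1.3]],[[1.9,2.7,0],[0,0,1.3]],[[1.9,2.7,0],[0,0,1.3]],[[1.9,2.7,-2],[0,0,1.3]],[[1.9,2.7,-3],[0,0,1.3]],[[1.9,2.7,-3],[0,0,1.3]],[[1.9,2.7,-3],[0,0,1.3]]]'

```text
clock: 2.1
tool_pos: [0.6005, -0.034, 0.1273]
eef_rot: [0.918, 0.396, -0.0, 0.0]
contact_force: [1.1, -0.5, 1.0]
opening: 0.003
finger_force: 0.0
```

Request:
step_arm --increments '[[[0,0,-2],[0,0,0]],[[0,0,-2],[0,0,0]],[[0,0,-2],[0,0,0]],[[0,0,-1],[0,0,0]],[[0,0,-0.8],[0,0,0]],[[0,0,0],[0,0,0]],[[0,0,0],[0,0,0]],[[0,0,0],[0,0,0]],[[0,0,0],[0,0,0]],[[0,0,0],[0,0,0]]]'

```text
clock: 3.1
tool_pos: [0.6004, -0.035, 0.0513]
eef_rot: [0.918, 0.396, 0.0, 0.0]
contact_force: [0.6, 0.1, 0.1]
opening: 0.005
finger_force: 0.0
```

Request:
step_arm --increments '[[[0,0,-0.1],[0,0,0]],[[0,0,-0.1],[0,0,0]],[[0,0,-0.1],[0,0,0]],[[0,0,-0.1],[0,0,0]],[[0,0,-0.1],[0,0,0]],[[0,0,-0.1],[0,0,0]],[[0,0,-0.1],[0,0,0]],[[0,0,0],[0,0,0]],[[0,0,0],[0,0,0]],[[0,0,0],[0,0,0]]]'

```text
clock: 4.1
tool_pos: [0.6002, -0.035, 0.0438]
eef_rot: [0.918, 0.396, 0.0, 0.0]
contact_force: [-0.6, -0.1, -0.3]
opening: 0.01
finger_force: 0.0
```

Request:
step_arm --increments '[[[0,0,-0.1],[0,0,0]],[[0,0,-0.1],[0,0,0]],[[0,0,-0.1],[0,0,0]],[[0,0,-0.1],[0,0,0]],[[0,0,-0.1],[0,0,0]],[[0,0,-0.1],[0,0,0]],[[0,0,-0.1],[0,0,0]],[[0,0,0],[0,0,0]],[[0,0,0],[0,0,0]],[[0,0,0],[0,0,0]]]'

```text
clock: 5.1
tool_pos: [0.6002, -0.035, 0.0368]
eef_rot: [0.918, 0.396, 0.0, 0.0]
contact_force: [-0.8, 1.0, -0.3]
opening: 0.004
finger_force: 0.0
```

Request:
step_arm --increments '[[[0,0,-0.1],[0,0,0]],[[0,0,-0.1],[0,0,0]],[[0,0,-0.1],[0,0,0]],[[0,0,0],[0,0,0]],[[0,0,0],[0,0,0]],[[0,0,0],[0,0,0]],[[0,0,0],[0,0,0]],[[0,0,0],[0,0,0]],[[0,0,0],[0,0,0]],[[0,0,0],[0,0,0]]]'

```text
clock: 6.1
tool_pos: [0.6001, -0.035, 0.0338]
eef_rot: [0.918, 0.396, 0.0, 0.0]
contact_force: [0.2, -0.2, 0.6]
opening: 0.002
finger_force: 0.0
```

Request:
step_arm --increments '[[[0,0,-0.1],[0,0,0]],[[0,0,-0.1],[0,0,0]],[[0,0,0],[0,0,0]],[[0,0,0],[0,0,0]],[[0,0,0],[0,0,0]],[[0,0,0],[0,0,0]],[[0,0,0],[0,0,0]],[[0,0,0],[0,0,0]],[[0,0,0],[0,0,0]],[[0,0,0],[0,0,0]]]'

```text
clock: 7.1
tool_pos: [0.6001, -0.035, 0.0318]
eef_rot: [0.918, 0.396, 0.0, 0.0]
contact_force: [-0.8, -0.6, 0.8]
opening: 0.002
finger_force: 0.5
```

Request:
step_arm --increments '[[[0,0,-0.1],[0,0,0]],[[0,0,-0.1],[0,0,0]],[[0,0,0],[0,0,0]],[[0,0,0],[0,0,0]],[[0,0,0],[0,0,0]],[[0,0,0],[0,0,0]],[[0,0,0],[0,0,0]],[[0,0,0],[0,0,0]],[[0,0,0],[0,0,0]],[[0,0,0],[0,0,0]]]'

```text
clock: 8.1
tool_pos: [0.6001, -0.035, 0.0303]
eef_rot: [0.918, 0.396, 0.0, 0.0]
contact_force: [-1.8, 1.1, 6.8]
opening: 0.002
finger_force: 3.3
```

Request:
step_arm --increments '[[[0,0,-0.1],[0,0,0]],[[0,0,-0.05],[0,0,0]],[[0,0,0],[0,0,0]],[[0,0,0],[0,0,0]],[[0,0,0],[0,0,0]],[[0,0,0],[0,0,0]],[[0,0,0],[0,0,0]],[[0,0,0],[0,0,0]],[[0,0,0],[0,0,0]],[[0,0,0],[0,0,0]]]'

```text
clock: 9.1
tool_pos: [0.6001, -0.035, 0.0293]
eef_rot: [0.918, 0.396, 0.0, 0.0]
contact_force: [-2.0, -0.6, 10.3]
opening: 0.001
finger_force: 5.3
```

Request:
step_arm --increments '[[[0,0,-0.05],[0,0,0]],[[0,0,0],[0,0,0]],[[-0.2,0,0],[0,0,0]],[[-0.4,0,0],[0,0,0]],[[-0.4,0,0],[0,0,0]],[[-0.4,0,0],[0,0,0]],[[-0.4,0,0],[0,0,0]],[[-0.4,0,0],[0,0,0]],[[-0.4,0,0],[0,0,0]],[[-0.4,0,0],[0,0,0]]]'

```text
clock: 10.1
tool_pos: [0.5746, -0.0353, 0.0295]
eef_rot: [0.918, 0.395, 0.004, 0.002]
contact_force: [4.6, -1.3, 7.5]
opening: 0.004
finger_force: 4.0
```

```bash
cat > e.py <<'E'
from h import *
import sys
p,D=snap("top",sys.argv[1]); W=cloud("top",D)
g=p[200:246,318:370].astype(int); 
# bed is bluish grey; board front edge tan: r-b per row
for c in (323,332,355,364):
    col=p[150:250,c].astype(int); d=col[:,0]-col[:,2]
    bed=np.where((d<5)&(col.sum(1)<420)&(col.sum(1)>200))[0]+150
    print(c,bed.min() if len(bed) else None,bed.max() if len(bed) else None, onplane("top",c,bed.min(),.031)[:2].round(4) if len(bed) else "")
E
python3 e.py top1
```

```text
323 194 243 [0.5639 0.0116]
332 219 243 [ 0.5068 -0.0089]
355 None None 
364 None None
```

Request:
step_arm --increments '[[[0,0,-0.1],[0,0,0]],[[-0.2,0,0],[0,0,0]],[[-0.3,0,0],[0,0,0]],[[-0.3,0,0],[0,0,0]],[[-0.3,0,0],[0,0,0]],[[-0.3,0,0],[0,0,0]],[[-0.3,0,0],[0,0,0]],[[-0.3,0,0],[0,0,0]],[[0,0,0],[0,0,0]],[[0,0,0],[0,0,0]]]'

```text
clock: 11.15
tool_pos: [0.5539, -0.0355, 0.0284]
eef_rot: [0.919, 0.395, 0.004, 0.002]
contact_force: [3.4, -1.0, 9.4]
opening: 0.005
finger_force: 4.9
```

```bash
python3 e.py top2
```

```text
323 205 243 [0.5387 0.0116]
332 230 243 [ 0.4818 -0.0089]
355 None None 
364 None None
```

View pics/top2.png

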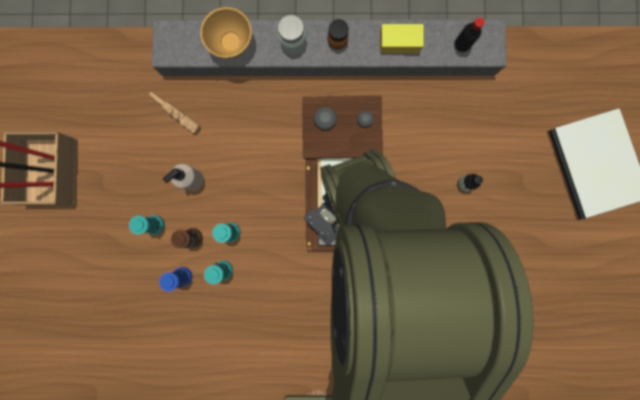

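The arm hides the opening in the top view, so I'll use the side view.

```bash
cat > s.py <<'E'
from h import *
import sys
p,D=snap("side",sys.argv[1])
c=cv2.resize(p[145:235,230:380],None,fx=4,fy=4,interpolation=cv2.INTER_CUBIC); cv2.imwrite("pics/"+sys.argv[1]+"c.png",c[:,:,::-1])
for y in (-.07,.005,.012):
    out=[]
    for x in np.arange(.448,.6,.004):
        u,v=proj("side",[x,y,.031]); out.append(tuple(int(k) for k in p[int(round(v)),int(round(u))]))
    print(y,[ (round(.448+.004*i,3),o[0]-o[2],sum(o)) for i,o in enumerate(out)][:24])
E
python3 s.py side2
```

```text
-0.07 [(0.448, 35, 139), (0.452, 1, 219), (0.456, 0, 221), (0.46, 0, 169), (0.464, -4, 95), (0.468, -3, 101), (0.472, -1, 126), (0.476, -1, 195), (0.48, -3, 164), (0.484, -4, 172), (0.488, -5, 173), (0.492, -3, 176), (0.496, -4, 171), (0.5, -5, 176), (0.504, -4, 168), (0.508, -4, 175), (0.512, -4, 168), (0.516, -4, 167), (0.52, -5, 163), (0.524, -4, 158), (0.528, -4, 120), (0.532, 4, 149), (0.536, -4, 110), (0.54, 12, 115)]
0.005 [(0.448, 29, 125), (0.452, 12, 174), (0.456, -2, 219), (0.46, 1, 222), (0.464, -1, 223), (0.468, 0, 220), (0.472, -1, 221), (0.476, -1, 223), (0.48, 1, 240), (0.484, 2, 371), (0.488, 0, 383), (0.492, 82, 472), (0.496, 108, 562), (0.5, 108, 580), (0.504, 41, 647), (0.508, 19, 719), (0.512, 23, 482), (0.516, 22, 428), (0.52, 19, 432), (0.524, 21, 435), (0.528, 20, 422), (0.532, 19, 426), (0.536, 25, 564), (0.54, 16, 353)]
0.012 [(0.448, 49, 167), (0.452, 31, 211), (0.456, 47, 223), (0.46, 49, 222), (0.464, 49, 221), (0.468, 50, 220), (0.472, 31, 181), (0.476, 26, 166), (0.48, 23, 158), (0.484, 24, 155), (0.488, 22, 158), (0.492, 42, 189), (0.496, 42, 192), (0.5, 51, 232), (0.504, 31, 260), (0.508, 26, 302), (0.512, 34, 211), (0.516, 67, 267), (0.52, 57, 247), (0.524, 55, 238), (0.528, 53, 248), (0.532, 45, 326), (0.536, 20, 719), (0.54, 25, 593)]
```

View pics/side2c.png

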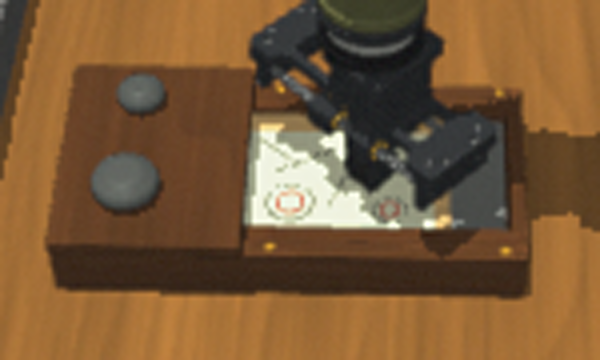

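The crop shows the fingertips on the paper, with the board front edge at x≈0.490. It has followed the tool without slip, and about 39 mm remains.

Request:
step_arm --increments '[[[0,0,-0.05],[0,0,0]],[[-0.2,0,0],[0,0,0]],[[-0.4,0,0],[0,0,0]],[[-0.4,0,0],[0,0,0]],[[-0.4,0,0],[0,0,0]],[[-0.4,0,0],[0,0,0]],[[-0.4,0,0],[0,0,0]],[[-0.4,0,0],[0,0,0]],[[-0.4,0,0],[0,0,0]],[[0,0,0],[0,0,0]]]'

```text
clock: 12.25
tool_pos: [0.5233, -0.0357, 0.0275]
eef_rot: [0.919, 0.395, 0.003, 0.002]
contact_force: [2.6, -3.1, 8.7]
opening: 0.006
finger_force: 4.2
```

Request:
step_arm --increments '[[[-0.1,0,0],[0,0,0]],[[-0.1,0,0],[0,0,0]],[[-0.1,0,0],[0,0,0]],[[-0.1,0,0],[0,0,0]],[[-0.1,0,0],[0,0,0]],[[0,0,0],[0,0,0]],[[0,0,0],[0,0,0]],[[0,0,0],[0,0,0]],[[0,0,0],[0,0,0]],[[0,0,0],[0,0,0]]]'

```text
clock: 13.25
tool_pos: [0.5189, -0.0357, 0.0274]
eef_rot: [0.919, 0.395, 0.003, 0.002]
contact_force: [2.8, -2.4, 8.2]
opening: 0.007
finger_force: 3.9
```

Request:
step_arm --increments '[[[0,0,-0.1],[0,0,0]],[[-0.1,0,0],[0,0,0]],[[-0.1,0,0],[0,0,0]],[[-0.1,0,0],[0,0,0]],[[-0.1,0,0],[0,0,0]],[[0,0,0],[0,0,0]],[[0,0,0],[0,0,0]],[[0,0,0],[0,0,0]],[[0,0,0],[0,0,0]],[[0,0,0],[0,0,0]]]'

```text
clock: 14.25
tool_pos: [0.515, -0.0357, 0.0265]
eef_rot: [0.919, 0.395, 0.004, 0.002]
contact_force: [2.8, -2.4, 10.3]
opening: 0.004
finger_force: 4.6
```

```bash
python3 s.py side3
```

```text
-0.07 [(0.448, -4, 171), (0.452, -3, 177), (0.456, -3, 173), (0.46, -4, 175), (0.464, -4, 172), (0.468, -3, 176), (0.472, 2, 210), (0.476, 1, 214), (0.48, -3, 170), (0.484, -6, 145), (0.488, -2, 126), (0.492, -5, 93), (0.496, -4, 83), (0.5, 20, 114), (0.504, 44, 191), (0.508, 10, 138), (0.512, -6, 161), (0.516, -5, 173), (0.52, -4, 152), (0.524, -3, 106), (0.528, -3, 98), (0.532, 13, 300), (0.536, 20, 722), (0.54, 17, 714)]
0.005 [(0.448, 15, 106), (0.452, 29, 235), (0.456, 106, 574), (0.46, 109, 569), (0.464, 101, 577), (0.468, 20, 717), (0.472, 23, 717), (0.476, 24, 475), (0.48, 21, 427), (0.484, 20, 433), (0.488, 20, 432), (0.492, 19, 417), (0.496, 18, 374), (0.5, 18, 367), (0.504, 21, 469), (0.508, 26, 517), (0.512, 14, 724), (0.516, 14, 715), (0.52, 15, 711), (0.524, 15, 712), (0.528, 16, 710), (0.532, 16, 712), (0.536, 15, 714), (0.54, 16, 711)]
0.012 [(0.448, 26, 113), (0.452, 21, 188), (0.456, 55, 252), (0.46, 64, 281), (0.464, 61, 295), (0.468, 27, 325), (0.472, 26, 317), (0.476, 31, 250), (0.48, 48, 278), (0.484, 47, 278), (0.488, 48, 280), (0.492, 53, 350), (0.496, 50, 409), (0.5, 52, 354), (0.504, 53, 352), (0.508, 53, 349), (0.512, 54, 349), (0.516, 55, 351), (0.52, 45, 330), (0.524, 41, 333), (0.528, 43, 330), (0.532, 42, 330), (0.536, 16, 717), (0.54, 25, 620)]
```

Request:
step_arm --increments '[[[-0.1,0,-0.03],[0,0,0]],[[-0.1,0,0],[0,0,0]],[[-0.1,0,0],[0,0,0]],[[0,0,0],[0,0,0]],[[0,0,0],[0,0,0]],[[0,0,0],[0,0,0]],[[0,0,0],[0,0,0]],[[0,0,0],[0,0,0]],[[0,0,0],[0,0,0]],[[0,0,0],[0,0,0]]]'

```text
clock: 15.3
tool_pos: [0.5119, -0.0358, 0.0262]
eef_rot: [0.919, 0.395, 0.004, 0.002]
contact_force: [3.7, -1.5, 9.5]
opening: 0.002
finger_force: 4.7
```

Request:
step_arm --increments '[[[-0.1,0,-0.05],[0,0,0]],[[-0.1,0,0],[0,0,0]],[[-0.1,0,0],[0,0,0]],[[0,0,0],[0,0,0]],[[0,0,0],[0,0,0]],[[0,0,0],[0,0,0]],[[0,0,0],[0,0,0]],[[0,0,0],[0,0,0]],[[0,0,0],[0,0,0]],[[0,0,0],[0,0,0]]]'

```text
clock: 16.3
tool_pos: [0.5101, -0.0357, 0.0259]
eef_rot: [0.919, 0.395, 0.005, 0.002]
contact_force: [4.9, -1.6, 9.6]
opening: 0.006
finger_force: 4.8
```

Request:
step_arm --increments '[[[-0.1,0,-0.05],[0,0,0]],[[-0.1,0,0],[0,0,0]],[[-0.1,0,0],[0,0,0]],[[0,0,0],[0,0,0]],[[0,0,0],[0,0,0]],[[0,0,0],[0,0,0]],[[0,0,0],[0,0,0]],[[0,0,0],[0,0,0]],[[0,0,0],[0,0,0]],[[0,0,0],[0,0,0]]]'

```text
clock: 17.3
tool_pos: [0.5083, -0.0354, 0.0256]
eef_rot: [0.919, 0.395, 0.006, 0.002]
contact_force: [6.2, -2.2, 9.7]
opening: 0.005
finger_force: 4.9
```

```bash
python3 s.py side4 | sed -n 2p
```

```text
0.005 [(0.448, 48, 227), (0.452, 111, 568), (0.456, 79, 392), (0.46, 51, 361), (0.464, 24, 471), (0.468, 20, 430), (0.472, 21, 429), (0.476, 19, 429), (0.48, 21, 429), (0.484, 21, 420), (0.488, 16, 389), (0.492, 20, 413), (0.496, 19, 405), (0.5, 15, 304), (0.504, 17, 714), (0.508, 14, 725), (0.512, 16, 710), (0.516, 15, 711), (0.52, 14, 713), (0.524, 15, 712), (0.528, 16, 710), (0.532, 14, 715), (0.536, 15, 714), (0.54, 16, 710)]
```

View pics/side4c.png

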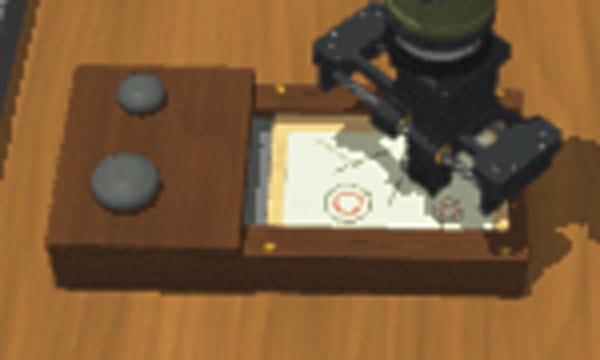

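The board front edge is at the stop, with a ~15 mm gap showing at the hood, which matches home. One last firm pull, then lift.

Request:
step_arm --increments '[[[-0.1,0,-0.1],[0,0,0]],[[-0.1,0,0],[0,0,0]],[[-0.1,0,0],[0,0,0]],[[-0.1,0,0],[0,0,0]],[[0,0,0],[0,0,0]],[[0,0,0],[0,0,0]],[[0,0,0],[0,0,0]],[[0,0,0],[0,0,0]],[[0,0,0],[0,0,0]],[[0,0,0],[0,0,0]]]'

```text
clock: 18.35
tool_pos: [0.5051, -0.035, 0.0248]
eef_rot: [0.918, 0.395, 0.007, 0.002]
contact_force: [7.4, -0.9, 11.3]
opening: 0.003
finger_force: 5.4
```

```bash
python3 - <<'E'
from h import *
p,D=snap("side","side5")
y=.005
for z in (.028,):
  for x in np.arange(.618,.646,.002):
    u,v=proj("side",[x,y,z]); o=p[int(round(v)),int(round(u))].astype(int); print(round(x,3),o)
E
```

```text
0.618 [240 225 166]
0.62 [240 214 136]
0.622 [241 216 135]
0.624 [241 216 135]
0.626 [243 214 136]
0.628 [156 143 121]
0.63 [156 143 121]
0.632 [130 133 130]
0.634 [127 132 127]
0.636 [127 132 127]
0.638 [78 80 78]
0.64 [72 76 73]
0.642 [72 76 73]
0.644 [69 74 71]
0.646 [68 48 37]
```

Request:
step_arm --increments '[[[0,0,0.3],[0,0,0]],[[0,0,0.5],[0,0,0]],[[0,0,1.5],[0,0,0]],[[0,0,2.5],[0,0,0]],[[0,0,3],[0,0,0]],[[0,1,3],[0,0,0]],[[0,2,2],[0,0,0]],[[0,3,1],[0,0,0]],[[0,3,0],[0,0,0]],[[0,3,0],[0,0,0]]]' --fingers 1

```text
clock: 19.4
tool_pos: [0.4978, 0.0857, 0.1612]
eef_rot: [0.919, 0.395, -0.0, 0.0]
contact_force: [0.2, -0.8, -0.4]
opening: 0.884
finger_force: 0.0
```

Request:
step_arm --increments '[[[-0.4,3,0],[0,0,0]],[[-0.4,3,0],[0,0,0]],[[-0.4,3,0],[0,0,0]],[[-0.4,3,0],[0,0,0]],[[-0.4,3,0],[0,0,0]],[[-0.4,3,0],[0,0,0]],[[-0.4,2.5,0],[0,0,0]],[[-0.4,2,0],[0,0,0]],[[0,0,0],[0,0,0]],[[0,0,0],[0,0,0]]]'

```text
clock: 20.4
tool_pos: [0.4658, 0.3088, 0.1605]
eef_rot: [0.918, 0.396, -0.001, 0.001]
contact_force: [0.1, -0.6, -0.2]
opening: 1.002
finger_force: 0.0
```

```bash
python3 - <<'E'
from h import *
s=r.get_state(); print(s["tool_pos"],s["eef_rot"],s["clock"])
# figure from side0 via dark brown top + depth
D=np.load("pics/side0.npy"); W=cloud("side",D); p=cv2.imread("pics/side0.png")
m=(np.hypot(W[...,0]-.465,W[...,1]-.318)<.035)&(W[...,2]>.078); q=W[m]; print(len(q),q.min(0),q.max(0),(q.min(0)+q.max(0))/2)
print(proj("side",[.465,.318,.09]),proj("top",[.465,.318,.09]))
E
```

```text
[0.46578111 0.30882125 0.16054105] [ 9.18358526e-01  3.95748104e-01 -7.54596803e-04  6.97800292e-04] 20.4
205 [0.44643868 0.29981945 0.08199825] [0.48307992 0.33880172 0.09481055] [0.4647593  0.31931059 0.0884044 ]
(np.float64(353.489048624592), np.float64(285.97193416724286)) (np.float64(179.16682183858472), np.float64(238.25590660250256))
```

Both views give the figure at (0.465, 0.3185). I'm centring on it and descending.

Request:
step_arm --increments '[[[0,0.5,0],[0,0,0]],[[-0.1,0.5,-1],[0,0,0]],[[0,0,-1.5],[0,0,0]],[[0,0,-1.5],[0,0,0]],[[0,0,-1.5],[0,0,0]],[[0,0,-1.5],[0,0,0]],[[0,0,-1.5],[0,0,0]],[[0,0,-1.5],[0,0,0]],[[0,0,-1.5],[0,0,0]],[[0,0,-0.6],[0,0,0]]]' --grip_force 15

```text
clock: 21.4
tool_pos: [0.4644, 0.3193, 0.0381]
eef_rot: [0.918, 0.396, -0.001, 0.0]
contact_force: [-0.2, 0.4, 0.7]
opening: 0.999
finger_force: 0.0
```

Request:
step_arm --increments '[[[0,0,0],[0,0,0]],[[0,0,0],[0,0,0]],[[0,0,0],[0,0,0]],[[0,0,0],[0,0,0]],[[0,0,0],[0,0,0]],[[0,0,0],[0,0,0]],[[0,0,0],[0,0,0]],[[0,0,0],[0,0,0]],[[0,0,0],[0,0,0]],[[0,0,0],[0,0,0]]]' --fingers 0

```text
clock: 22.4
tool_pos: [0.4653, 0.32, 0.0401]
eef_rot: [0.918, 0.396, 0.0, 0.0]
contact_force: [-0.2, -0.5, 2.5]
opening: 0.436
finger_force: 15.0
```

```bash
python3 - <<'E'
from h import *
p,D=snap("side","g1")
c=cv2.resize(p[200:340,290:430],None,fx=4,fy=4,interpolation=cv2.INTER_CUBIC); cv2.imwrite("pics/g1c.png",c[:,:,::-1])
print(r.get_state()["contact_force"])
E
```

```text
[-0.03434568 -0.55349173  4.01744837]
```

View pics/g1c.png

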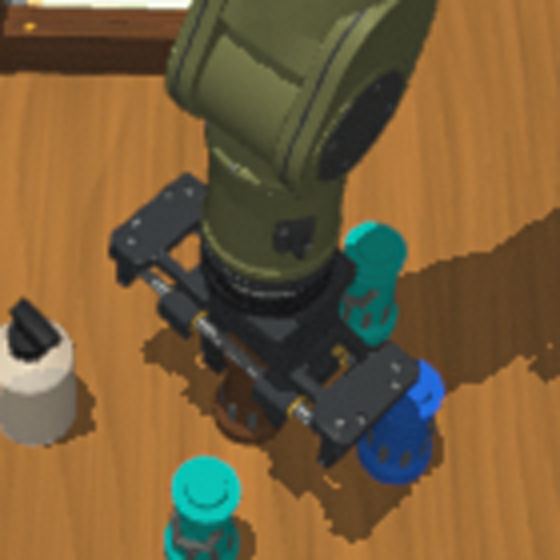

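The gripper holds the figure, clear of the blue and turquoise neighbours. I'll test with a small lift.

Request:
step_arm --increments '[[[0,0,0.2],[0,0,0]],[[0,0,0.3],[0,0,0]],[[0,0,0.5],[0,0,0]],[[0,0,0.5],[0,0,0]],[[0,0,0.5],[0,0,0]],[[0,0,0.5],[0,0,0]],[[0,0,0.5],[0,0,0]],[[0,0,0],[0,0,0]],[[0,0,0],[0,0,0]],[[0,0,0],[0,0,0]]]' --grip_force 20

```text
clock: 23.45
tool_pos: [0.465, 0.3199, 0.0698]
eef_rot: [0.918, 0.396, -0.0, 0.0]
contact_force: [-0.4, 0.2, -2.5]
opening: 0.431
finger_force: 20.0
```

```bash
python3 - <<'E'
from h import *
p,D=snap("side","g2")
c=cv2.resize(p[200:340,290:430],None,fx=4,fy=4,interpolation=cv2.INTER_CUBIC); cv2.imwrite("pics/g2c.png",c[:,:,::-1])
s=r.get_state();print(s["contact_force"],s["moment"])
E
```

```text
[ 0.10647105  0.07402118 -2.24220898] [-0.02000676 -0.02380354 -0.02905857]
```

View pics/g2c.png

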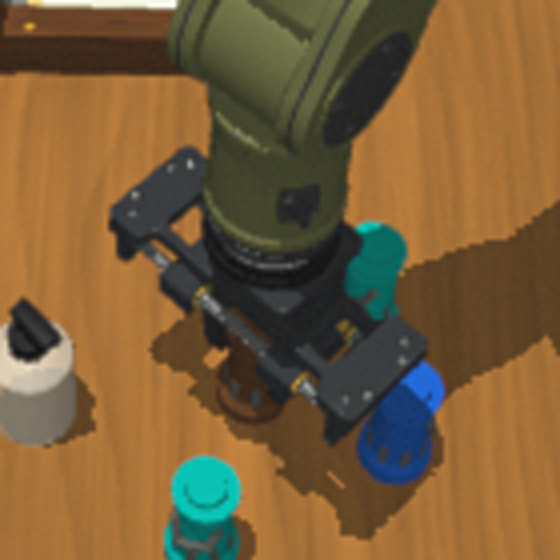

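It is held: the 2.5 N load matches its weight, and the foot is about 40 mm below the TCP. I'm lifting and carrying it over the board.

Request:
step_arm --increments '[[[0,0,1.5],[0,0,0]],[[0,0,2],[0,0,0]],[[0,0,2],[0,0,0]],[[0,0,2],[0,0,0]],[[0,0,2],[0,0,0]],[[0,-0.5,2],[0,0,0]],[[0.3,-1,0],[0,0,0]],[[0.3,-1.5,0],[0,0,0]],[[0.4,-2,0],[0,0,0]],[[0.5,-2.5,0],[0,0,0]]]'

```text
clock: 24.5
tool_pos: [0.4794, 0.2432, 0.1834]
eef_rot: [0.918, 0.396, -0.001, 0.0]
contact_force: [-0.1, 0.9, -2.7]
opening: 0.438
finger_force: 20.0
```

Request:
step_arm --increments '[[[0.6,-3,0],[0,0,0]],[[0.6,-3,0],[0,0,0]],[[0.6,-3,0],[0,0,0]],[[0.6,-3,0],[0,0,0]],[[0.6,-3,0],[0,0,0]],[[0.6,-3,0],[0,0,0]],[[0.6,-3,0],[0,0,0]],[[0.6,-3,0],[0,0,0]],[[0.6,-2.5,0],[0,0,0]],[[0.6,-1.5,0],[0,0,0]]]'

```text
clock: 25.5
tool_pos: [0.5385, -0.0393, 0.1834]
eef_rot: [0.919, 0.394, -0.002, 0.0]
contact_force: [-0.0, 0.9, -1.5]
opening: 0.435
finger_force: 20.0
```

Request:
step_arm --increments '[[[0,0,0],[0,0,0]],[[0,0,-1],[0,0,0]],[[0,0,-1.5],[0,0,0]],[[0,0,-1.5],[0,0,0]],[[0,0,-1.5],[0,0,0]],[[0,0,-1.5],[0,0,0]],[[0,0,-1],[0,0,0]],[[0,0,-0.5],[0,0,0]],[[0,0,0],[0,0,0]],[[0,0,0],[0,0,0]]]'

```text
clock: 26.5
tool_pos: [0.5403, -0.0346, 0.1002]
eef_rot: [0.918, 0.396, 0.0, 0.0]
contact_force: [-0.6, 0.1, -1.8]
opening: 0.432
finger_force: 20.0
```

Request:
step_arm --increments '[[[0,0,-0.5],[0,0,0]],[[0,0,-0.5],[0,0,0]],[[0,0,-0.5],[0,0,0]],[[0,0,-0.4],[0,0,0]],[[0,0,-0.2],[0,0,0]],[[0,0,-0.2],[0,0,0]],[[0,0,-0.1],[0,0,0]],[[0,0,0],[0,0,0]],[[0,0,0],[0,0,0]],[[0,0,0],[0,0,0]]]'

```text
clock: 27.5
tool_pos: [0.5402, -0.035, 0.0761]
eef_rot: [0.918, 0.396, 0.0, 0.0]
contact_force: [-0.0, 0.2, -2.8]
opening: 0.435
finger_force: 20.0
```

Request:
step_arm --increments '[[[0,0,-0.05],[0,0,0]],[[0,0,-0.05],[0,0,0]],[[0,0,-0.05],[0,0,0]],[[0,0,-0.05],[0,0,0]],[[0,0,-0.05],[0,0,0]],[[0,0,0],[0,0,0]],[[0,0,0],[0,0,0]],[[0,0,0],[0,0,0]],[[0,0,0],[0,0,0]],[[0,0,0],[0,0,0]]]'

```text
clock: 28.5
tool_pos: [0.5401, -0.035, 0.0735]
eef_rot: [0.918, 0.396, 0.0, 0.0]
contact_force: [0.2, -0.0, -2.5]
opening: 0.431
finger_force: 20.0
```

Request:
step_arm --increments '[[[0,0,-0.05],[0,0,0]],[[0,0,-0.05],[0,0,0]],[[0,0,-0.05],[0,0,0]],[[0,0,-0.05],[0,0,0]],[[0,0,0],[0,0,0]],[[0,0,0],[0,0,0]],[[0,0,0],[0,0,0]],[[0,0,0],[0,0,0]],[[0,0,0],[0,0,0]],[[0,0,0],[0,0,0]]]'

```text
clock: 29.5
tool_pos: [0.5401, -0.035, 0.0714]
eef_rot: [0.918, 0.396, 0.0, 0.0]
contact_force: [-0.7, -0.6, -1.3]
opening: 0.434
finger_force: 20.0
```

Request:
step_arm --increments '[[[0,0,-0.05],[0,0,0]],[[0,0,-0.05],[0,0,0]],[[0,0,0],[0,0,0]],[[0,0,0],[0,0,0]],[[0,0,0],[0,0,0]],[[0,0,0],[0,0,0]],[[0,0,0],[0,0,0]],[[0,0,0],[0,0,0]],[[0,0,0],[0,0,0]],[[0,0,0],[0,0,0]]]'

```text
clock: 30.5
tool_pos: [0.5401, -0.035, 0.0705]
eef_rot: [0.918, 0.396, 0.0, 0.0]
contact_force: [-0.2, 0.3, -0.4]
opening: 0.433
finger_force: 20.0
```

Request:
step_arm --increments '[[[0,0,0],[0,0,0]],[[0,0,0],[0,0,0]],[[0,0,0],[0,0,0]],[[0,0,0],[0,0,0]],[[0,0,0],[0,0,0]],[[0,0,0],[0,0,0]],[[0,0,0],[0,0,0]],[[0,0,0],[0,0,0]],[[0,0,0],[0,0,0]],[[0,0,0],[0,0,0]]]' --fingers 1

```text
clock: 31.5
tool_pos: [0.5401, -0.035, 0.0704]
eef_rot: [0.918, 0.396, 0.0, 0.0]
contact_force: [0.5, 0.7, 0.1]
opening: 0.999
finger_force: 0.0
```

Request:
step_arm --increments '[[[0,0,0.5],[0,0,0]],[[0,0,1],[0,0,0]],[[0,0,1.5],[0,0,0]],[[0,0,2],[0,0,0]],[[0,0,2],[0,0,0]],[[0,0,2],[0,0,0]],[[0,0,2],[0,0,0]],[[0,0,2],[0,0,0]],[[0,0,2],[0,0,0]],[[0,0,2],[0,0,0]]]'

```text
clock: 32.5
tool_pos: [0.5399, -0.035, 0.2422]
eef_rot: [0.918, 0.396, 0.0, 0.0]
contact_force: [0.9, -0.7, -0.6]
opening: 0.999
finger_force: 0.0
```

Request:
step_arm --increments '[[[-0.5,-2,0],[0,0,0]],[[-0.5,-3,0],[0,0,0]],[[-0.5,-3,0],[0,0,0]],[[-0.5,-3,0],[0,0,0]],[[-0.5,-3,0],[0,0,0]],[[-0.5,-3,0],[0,0,0]],[[-0.5,-3,0],[0,0,0]],[[-0.5,-3,0],[0,0,0]],[[-0.5,-3,0],[0,0,0]],[[-0.5,-2,0],[0,0,0]]]'

```text
clock: 33.5
tool_pos: [0.4891, -0.3177, 0.2413]
eef_rot: [0.919, 0.394, -0.0, 0.001]
contact_force: [0.4, 0.3, 0.1]
opening: 1.002
finger_force: 0.0
```

```bash
python3 - <<'E'
from h import *
p,D=snap("side","f1"); q,E=snap("top","f1t")
a=cv2.resize(p[135:345,230:410],(510,595),interpolation=cv2.INTER_CUBIC); b=cv2.resize(q[85:260,295:390],(285,525),interpolation=cv2.INTER_CUBIC)
b=cv2.copyMakeBorder(b,0,70,0,0,0); cv2.imwrite("pics/f1c.png",np.hstack([a,b])[:,:,::-1])
for n,d in(("side",D),("top",E)):
    W=cloud(n,d); m=(np.hypot(W[...,0]-.54,W[...,1]+.035)<.05)&(W[...,2]>.112); k=W[m]; print(n,len(k),k.min(0),k.max(0))
for x in np.arange(.62,.646,.002):
    u,v=proj("side",[x,.005,.031]); print(round(x,3),p[int(round(v)),int(round(u))])
print(r.get_state()["contact_force"])
E
```

```text
side 122 [ 0.51907155 -0.05635794  0.11241502] [ 0.55677491 -0.01548926  0.12394033]
top 290 [ 0.52018844 -0.05428316  0.11325057] [ 0.55753462 -0.01686629  0.1248531 ]
0.62 [234 204 128]
0.622 [235 203 127]
0.624 [235 203 127]
0.626 [237 201 128]
0.628 [151 139 117]
0.63 [151 139 117]
0.632 [125 128 124]
0.634 [123 126 122]
0.636 [123 126 122]
0.638 [83 87 84]
0.64 [69 72 69]
0.642 [69 72 69]
0.644 [68 70 69]
0.646 [65 47 34]
[ 0.38034532 -0.25794506  0.33583877]
```

View pics/f1c.png

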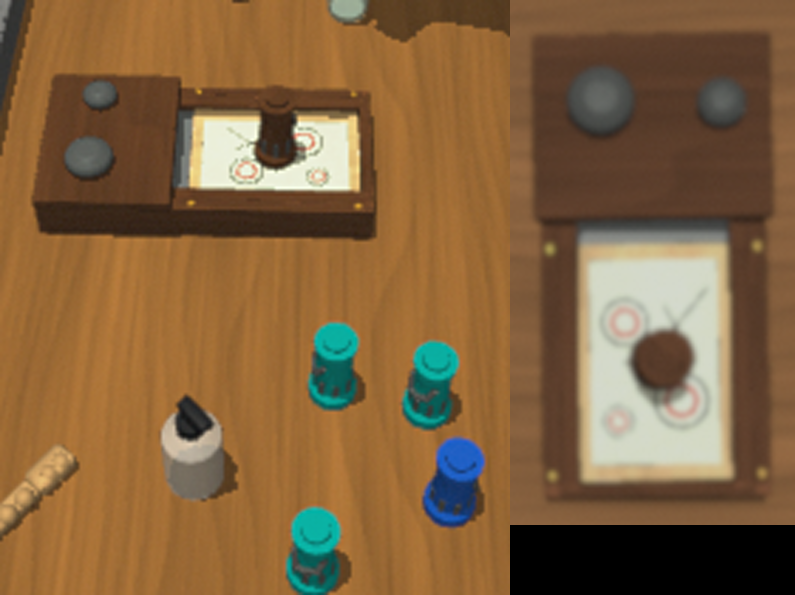

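The figure stands upright on the board, with its top at z≈0.124 (0.032 + 0.090). The board is against the stop with no bed showing, and the bystanders have not moved. I'm handing in.

```bash
python3 -c "from plant import r; print(r.finish_job())"
```

```text
the job is handed in; nothing more can be done
None
```

The board is home against the end stop and the brown hatted figure stands upright and released on it. I handed the job in at about 34 s; the forces I read on the frame and board stayed under 20 N.

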